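# Line up the seed jars by size in the display tray

### The arm

A 7-joint arm with a two-finger parallel gripper is mounted at the origin on the work surface. World frame = base frame: x ahead of the robot, y to its left, z up, the work surface at z = 0. Lengths are in m, angles in rad, forces in N, time in s.
With the tool pointing down it reaches from about 0.425 to 0.825 m from the base axis. Payload 3.6 kg.
Tool frame: the origin (TCP) lies midway between the tips of the shut fingers; the grasp point (between the pads) lies 19 mm behind it; z points along the fingers, y is the line along which they close (so a half turn about z gives the same grasp; the last joint's range is limited). The gripper opens to 85 mm and grips with 20 to 120 N. Pads are 22 mm wide; open, the fingers measure 114 mm over their backs; the gripper's body (76 mm by 85 mm) begins 54 mm behind the grasp point. The pads swing forward as they close: fully open they stand 13 mm farther back than shut.
Start: joints at [-1.268, 0.615, -0.013, 1.423, 0.008, 1.103, -0.04], TCP at [0.21, 0.615, 0.231] pointing down, gripper open.
Joint ranges: [-3.12, 3.12], [-0.3, 2.06], [-1.34, 1.32], [0.26, 2.42], [-1.36, 4.5], [0.01, 1.98], [-2.84, 2.84]. Speed limits (rad/s): [2.79, 2.79, 3.14, 3.14, 3.14, 3.14, 3.14].

### API

Orientations are given as a rotation vector (axis times angle).
In Python, from plant import robot, optics, sign_off gives the robot as it stands.
- The arm moves only by the tool move_arm, never from a script. Its argument "rows" is a list of rows, each a list of 2 entries, a list of its own where there are three numbers: the shift along the tool's x, y, z as a fraction of full scale, then the turn about the tool's z as a fraction of full scale. In form: [[[dx, dy, dz], roll], ...]. A call has 1 to 10 rows; each row shifts and turns the commanded pose from where the row before left it, along the tool's axes as they then stand; what a row does not reach is not made up. Full scale, the value 1, is 4 cm for a shift and 6 degrees for a turn. A row lasts 1/8 s, in which the tool goes at most 62.5 mm and 10.7 degrees, less where a joint would pass 70% of its speed; a pose out of reach is approached as far as the arm can. A call with a number of a shift or a turn outside -1 to 1 is refused whole. A call with a gripper value outside its range is refused whole. "grip" is the finger opening in mm, from 0 to 85.4, set as the call begins (left out, the last holds). The fingers move at their own pace and stop on an object; "grip_force" is the grip in N (left out, the last holds). Time passes only in rows, so rows that do not move let the fingers close. It gives the time, the measured TCP pose, the force, the opening and the grip force at its end, in the units of the state.
- robot.get_state(): the state, without advancing time (a new reading comes with each control period).
- optics.snapshot(name): name is "scene" or "top"; returns the picture (400x640x3 uint8, red, green, blue); there is no depth.
- optics.camera_info(name): a dict with "intrinsics" (3x3 intrinsics, pixels), "R" (3x3) and "t" (3): a world point X has camera coordinates R X + t. Camera axes: x right, y down, z forward; pixel columns grow to the right and rows downward; lengths in m; the calibration is good to about 2 mm. A picture is of the moment at which its call begins. camera_info takes no time and is no camera call.
- sign_off(): hands the job in; it is judged then, once.
The state is a dict: "t": time; "qpos": joint angles; "joint_velocities": joint speeds; "effort": joint torques, N m; "eef_pos": TCP position; "tcp_rot": TCP orientation; "ft_force": force on the tool from outside, world axes, zero at the start; "ft_torque": the same for the moment, N m; "grip_width": opening from 0.0 (shut) to 1.0 (fully open); "grip_force": force on a finger pad.
Only numpy, scipy, OpenCV 4.12 (cv2) and the standard library are available. Lean on these libraries where they do the work, as an engineer would, in place of code of your own. Each camera call takes 0.05 s, during which the arm holds its last target. There are 200 camera calls.

### The job

Move the four painted seed jars from the lazy Susan into the four dimples of the wooden tray, one jar to a dimple, lined up in order of size with the biggest at the end where the juniper bird stands and the smallest at the other. They are thin and fragile, so lower each one gently into its dimple rather than dropping or pressing it, and leave all four upright and released. Leave the bird and the paperweight where they stand, and the pitcher standing on the turntable.

Things in the scene. Friction and masses are not known exactly. Their poses are not given: they have to be found in the camera images.
- jar_large: large seed jar, the biggest of four alike round painted jars (cream with black zigzags on the shoulder, rust-red below, small black mouth on top); a closed solid of revolution 64 mm across at its widest, which is 28 mm above its foot, 52 mm tall, flat foot 38 mm across; thin fired clay, 24 to 150 g, fragile. Starts upright on the turntable. Origin: centre of the foot's underside; z up.
- jar_medium: medium seed jar, the second biggest of four alike round painted jars (cream with black zigzags on the shoulder, rust-red below, small black mouth on top); a closed solid of revolution 54 mm across at its widest, which is 24 mm above its foot, 44 mm tall, flat foot 32 mm across; thin fired clay, 24 to 150 g, fragile. Starts upright on the turntable. Origin: centre of the foot's underside; z up.
- jar_small: small seed jar, the third biggest of four alike round painted jars (cream with black zigzags on the shoulder, rust-red below, small black mouth on top); a closed solid of revolution 44 mm across at its widest, which is 20 mm above its foot, 36 mm tall, flat foot 26 mm across; thin fired clay, 24 to 150 g, fragile. Starts upright on the turntable. Origin: centre of the foot's underside; z up.
- jar_tiny: tiny seed jar, the smallest of four alike round painted jars (cream with black zigzags on the shoulder, rust-red below, small black mouth on top); a closed solid of revolution 34 mm across at its widest, which is 15 mm above its foot, 28 mm tall, flat foot 20 mm across; thin fired clay, 24 to 150 g, fragile. Starts upright on the turntable. Origin: centre of the foot's underside; z up.
- tray: fixed pale wooden display tray, 86 x 345 x 18 mm, with four equal round flat-bottomed dimples lined in dark green felt in a row along its y axis, centred at x = 0 and y = -127.5, -42.5, +42.5 and +127.5 mm in its frame; each is 48 mm across and 5 mm deep, so a seated jar's foot is 13 mm above the tray's underside. Origin: centre of its underside; z up.
- turntable: fixed foot of the cherry-wood lazy Susan that carries the jars and the pitcher. Its round top is 280 mm across, its upper face 46 mm above the origin, without a rim; it can turn about its middle, with some friction, and need not be turned. Origin: centre of the foot's underside, on the turning axis; z up. The jars and the pitcher stand about 100 mm from that axis, about 118 mm apart.
- bird: carved juniper bird, loose, red-brown wood, about 110 mm long, 42 mm wide, 65 mm tall, on a small round base; it stands on the ledge on the robot's side of the tray, about 100 mm from the row's line, near one end of the row (either one). It marks the big end. Leave it alone. Origin: centre of its base's underside; its beak points along its y.
- paperweight: clear glass dome paperweight with a turquoise heart, loose, 65 mm across, 48 mm tall, on the ledge on the robot's side of the tray near the other end. Leave it alone. Origin: centre of its underside.
- pitcher: small dark-blue glazed pitcher, loose, 54 mm across, 80 mm tall, standing among the jars on the turntable; handle reaches 44 mm out along its x, spout opposite. It stays where it is. Origin: centre of its underside.

How it is judged:
By the outcome, as a careful person would: the job done as asked, in the order asked, and still so for the second after the job is handed in, with the robot touching nothing.
It also fails if it takes over 106 s, if anything falls off the work surface, if the arm or the gripper's body presses on something with over 40 N, if the wrist force passes 120 N, or if a joint passes its speed limit or range.

## Working session

There is one attempt and no reset: what is moved stays moved. The work goes in short steps, Python scripts to look and compute and a tool call to move; the robot and the scene stay as the last step left them, time stands still between calls to the robot, and variables do not carry over. Pictures are saved under pics/ and viewed, at most 14 in all, crops included, and the job is handed in when it is done.

Besides the shell and the picture viewer there is one more tool, called after "Emit:" as a command line: name --argument value ..., lists and objects as JSON in quotes. move_arm: Moves the arm, as the interface text tells. Shift numbers are shares of 4 cm and turn numbers shares of 6 degrees, none past 1 either way. Its arguments: {"type":"object","properties":{"rows":{"type":"array","items":{"type":"array"}},"grip":{"type":"number"},"grip_force":{"type":"number"}},"required":["rows"]}

```bash
mkdir -p pics; ls; python3 - <<'E'
from plant import robot, optics
import cv2
for n in("scene","top"):
    cv2.imwrite(f"pics/{n}0.png",optics.snapshot(n)[:,:,::-1])
    c=optics.camera_info(n);print(n,c)
print(robot.get_state())
E
```

```text
pics
scene {'intrinsics': array([[434.49217341,   0.        , 319.71201991],
       [  0.        , 434.49217341, 203.39848719],
       [  0.        ,   0.        ,   1.        ]]), 'R': array([[ 0.31476231,  0.94894402, -0.02073459],
       [ 0.59553782, -0.2144542 , -0.77417317],
       [-0.73909363,  0.2313323 , -0.63263415]]), 't': array([-0.14512298, -0.27599046,  1.46353123])}
top {'intrinsics': array([[404.99529093,   0.        , 329.01496548],
       [  0.        , 404.99529093, 193.98349458],
       [  0.        ,   0.        ,   1.        ]]), 'R': array([[-0.0224199 , -0.99956953,  0.01892373],
       [-0.99904026,  0.02168756, -0.03805539],
       [ 0.0376286 , -0.01975876, -0.99909643]]), 't': array([0.00973174, 0.5105287 , 0.97994461])}
{'t': 0.1, 'qpos': array([-1.26848387,  0.61584732, -0.0126271 ,  1.42473989,  0.00807909,
        1.10340736, -0.04038608]), 'joint_velocities': array([-0.00045025, -0.00125648, -0.0017905 , -0.0044763 , -0.00018078,
        0.00068669,  0.00020436]), 'effort': array([ 1.34521972e-03, -4.70381963e+01,  2.60434058e-01, -1.71572167e+01,
        1.01552607e-02,  5.94585756e-03, -1.34585175e-06]), 'eef_pos': array([0.20965297, 0.61453188, 0.23023743]), 'tcp_rot': array([-0.51398944, -3.0988738 ,  0.00364641]), 'ft_force': array([-0.18808197, -0.06426211, -0.43728317]), 'ft_torque': array([0.01610344, 0.02696523, 0.04541329]), 'grip_force': 0.0, 'grip_width': 0.9989546792984618}
```

View pics/top0.png

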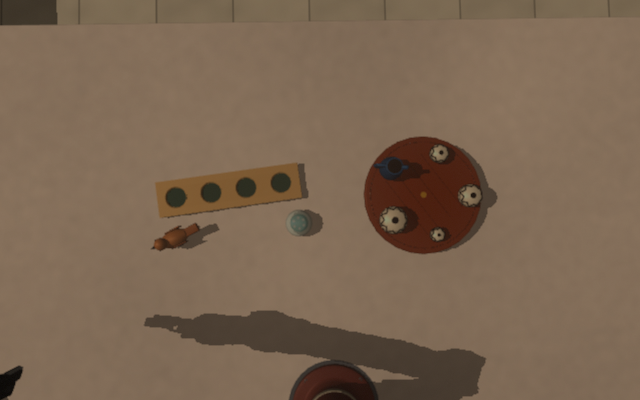

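View pics/scene0.png

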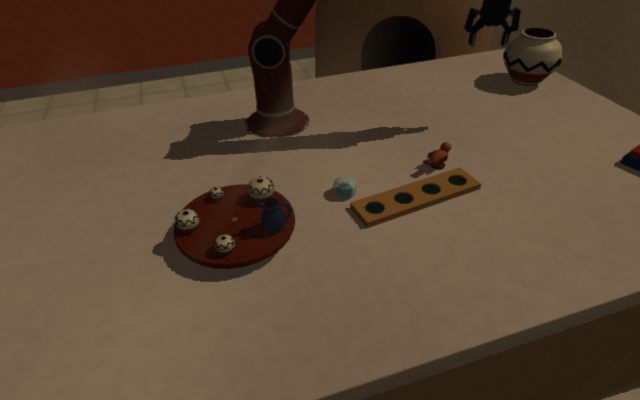

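The top view shows dimples near (176,197), (211,192), (246,187) and (281,182), with the bird at the left end (175,238) and the paperweight at (299,223). The jar mouths are: large (395,220), medium (473,195), small (441,153), tiny (438,235). The pitcher is at (392,168). In the scene view, the dimples run from (457,180) to (375,207), and the jars are at (261,183), (186,214), (224,239) and (216,190).

```bash
cat > h.py <<'E'
import numpy as np, cv2
from plant import robot, optics
C={n:optics.camera_info(n) for n in("scene","top")}
def ray(n,uv):
    c=C[n];d=c["R"].T@np.linalg.solve(c["intrinsics"],[uv[0],uv[1],1.]);return -c["R"].T@c["t"],d
def onz(n,uv,z):
    o,d=ray(n,uv);return o+d*(z-o[2])/d[2]
def tri(a,b):
    P=[c["intrinsics"]@np.c_[c["R"],c["t"]] for c in(C["top"],C["scene"])]
    X=cv2.triangulatePoints(P[0],P[1],np.float64(a).reshape(2,1),np.float64(b).reshape(2,1));return (X[:3]/X[3]).ravel()
def proj(n,X):
    c=C[n];p=c["intrinsics"]@(c["R"]@np.asarray(X)+c["t"]);return p[:2]/p[2]
def blob(m,seed,r):
    """centroid, area of the mask component nearest the seed within r"""
    n,l,s,c=cv2.connectedComponentsWithStats(m.astype(np.uint8),connectivity=8)
    k=[i for i in range(1,n) if np.hypot(*(c[i]-seed))<r and s[i,4]>2]
    if not k: return None,0
    i=min(k,key=lambda i:np.hypot(*(c[i]-seed)));return c[i],s[i,4]
E
python3 - <<'E'
from h import *
I={n:cv2.imread(f"pics/{n}0.png") for n in C}
def dark(n,seed,w,T):
    g=I[n].max(2).astype(float);m=np.zeros(g.shape,bool);x,y=map(int,seed)
    m[y-w:y+w+1,x-w:x+w+1]=g[y-w:y+w+1,x-w:x+w+1]<T
    return blob(m,seed,w)
D=[((176,197),(457,180)),((211,192),(431,188)),((246,187),(403,198)),((281,182),(375,207))]
for a,b in D:
    p,A=dark("top",a,14,65);q,B=dark("scene",b,13,75)
    print("dimple",p,A,q,B,None if p is None or q is None else tri(p,q).round(4), None if p is None else onz("top",p,.013).round(4))
S=46e-3
J=[("L",(395,220),(261,182),.098),("M",(473,195),(186,213),.09),("S",(441,153),(224,238),.082),("T",(438,235),(216,188),.074)]
for k,a,b,z in J:
    g=cv2.cvtColor(I["top"],cv2.COLOR_BGR2HSV)
    w=20;x,y=a
    m=np.zeros(g.shape[:2],bool);sl=np.s_[y-w:y+w,x-w:x+w]
    h=g[sl];m[sl]=(h[...,2]>95)&((h[...,1]<130))
    m=cv2.morphologyEx(m.astype(np.uint8),cv2.MORPH_CLOSE,np.ones((7,7)))
    c,A=blob(m,a,12); cn=cv2.findContours(m,0,2)[0];cc=max(cn,key=cv2.contourArea);ce,r=cv2.minEnclosingCircle(cc)
    ze=z-.024 if k!="T" else z-.013
    p,_=dark("top",a,5,70);q,_=dark("scene",b,5,75)
    print(k,"mouth",p,q,onz("top",a if p is None else p,z).round(4),"circle",ce,r,onz("top",ce,{'L':.074,'M':.07,'S':.066,'T':.061}[k]).round(4), None if p is None or q is None else tri(p,q).round(4))
ims=[]
for n,(x0,y0,w,h) in (("top",(360,125,130,130)),("scene",(165,165,140,105))):
    ims.append(cv2.resize(I[n][y0:y0+h,x0:x0+w],(400,400 if n=="top" else 300),interpolation=cv2.INTER_CUBIC))
ims[1]=cv2.copyMakeBorder(ims[1],0,100,0,0,0)
cv2.imwrite("pics/crop0.png",np.hstack(ims))
E
```

```text
dimple [175.41694915 197.07118644] 295 [457.0295858  179.80473373] 169 [0.5113 0.3697 0.0157] [0.5111 0.3699 0.013 ]
dimple [210.52430556 192.08333333] 288 [430.75268817 188.45698925] 186 [0.5214 0.2852 0.0159] [0.5213 0.2854 0.013 ]
dimple [245.46020761 187.13148789] 289 [403.36649215 197.52356021] 191 [0.5316 0.201  0.016 ] [0.5315 0.2009 0.013 ]
dimple [280.33691756 182.27240143] 279 [374.39130435 207.1884058 ] 207 [0.5416 0.1165 0.0156] [0.5416 0.1163 0.013 ]
L mouth [394.70967742 219.70967742] [259.5        180.36363636] [ 0.4468 -0.1448  0.098 ] circle (388.5, 226.0) 18.741764068603516 [ 0.4321 -0.1345  0.074 ] [ 0.4468 -0.1447  0.0984]
M mouth [473. 195.] [184.85714286 212.71428571] [ 0.4982 -0.3252  0.09  ] circle (469.5, 195.6666717529297) 10.584420204162598 [ 0.4974 -0.3246  0.07  ] [ 0.4982 -0.3253  0.0902]
S mouth [441. 152.] [222.8125 237.6875] [ 0.5983 -0.2582  0.082 ] circle (440.5, 140.0) 20.718448638916016 [ 0.6286 -0.2628  0.066 ] [ 0.5983 -0.2577  0.0825]
T mouth [438.8 234.6] [214.875 188.125] [ 0.4098 -0.2493  0.074 ] circle (437.5, 250.5) 19.81171226501465 [ 0.3723 -0.2488  0.061 ] [ 0.4098 -0.2492  0.0756]
```

View pics/crop0.png

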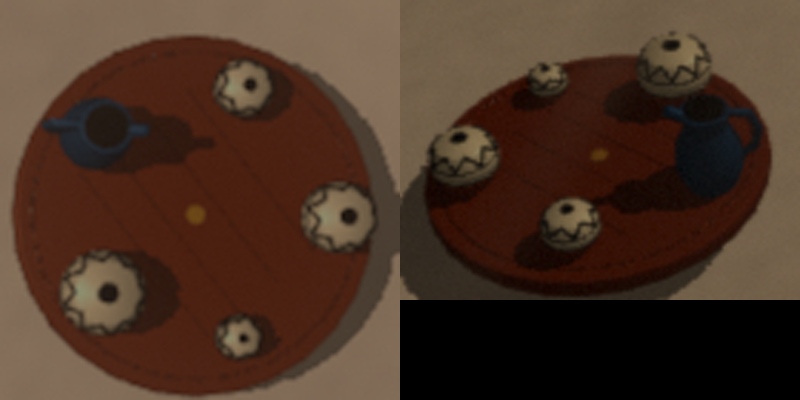

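Emit:
move_arm --rows '[[[0,0,0],1],[[0,0,0],1],[[0,0,0],1],[[0,0,0],1],[[0,0,0],1],[[0,0,0],1],[[0,0,0],1],[[0,0,0],1],[[0,0,0],1],[[0,0,0],1]]' --grip 80 --grip_force 20

```text
t: 1.35
eef_pos: [0.2096, 0.6148, 0.2306]
tcp_rot: [1.999, 2.423, -0.002]
ft_force: [-0.1, -1.3, 0.3]
grip_width: 0.939
grip_force: 0.0
```

Emit:
move_arm --rows '[[[0,0,0],0.7],[[0,0,0],0]]'

```text
t: 1.6
eef_pos: [0.2095, 0.6149, 0.2307]
tcp_rot: [2.081, 2.353, -0.002]
ft_force: [-0.7, -0.4, -0.3]
grip_width: 0.937
grip_force: 0.0
```

```bash
cat >> h.py <<'E'
from scipy.spatial.transform import Rotation as Ro
G=dict(L=(.4468,-.1448,.053),M=(.4982,-.3252,.053),S=(.5983,-.258,.053),T=(.4098,-.2493,.0515),
 D0=(.5113,.3697),D1=(.5214,.2852),D2=(.5316,.201),D3=(.5416,.1165))
def go(*pts):
    s=robot.get_state();R=Ro.from_rotvec(s["tcp_rot"]).as_matrix();p=s["eef_pos"]
    print("t",round(s["t"],2),"p",p.round(4),"yaw",np.degrees(np.arctan2(R[1,1],R[0,1])).round(2),"f",s["ft_force"].round(2),"w",round(s["grip_width"]*85.4,1),"gf",round(s["grip_force"],1),"tilt",R[:,2].round(4))
    for q in pts:
        print("shift units",(R.T@(np.array(q)-p)/.04).round(3));p=np.array(q)
E
python3 - <<'E'
from h import *
go((.447,-.145,.23),(.447,-.145,.12))
print(robot.get_state()["qpos"].round(2))
E
```

```text
t 1.6 p [0.2095 0.6149 0.2307] yaw 7.03 f [-0.74 -0.4  -0.3 ] w 80.0 gf 0.0 tilt [-4.0e-04 -1.4e-03 -1.0e+00]
shift units [-19.581   3.569   0.04 ]
shift units [4.00e-03 1.00e-03 2.75e+00]
[-1.44  0.63  0.29  1.43 -0.19  1.11 -1.  ]
```

Emit:
move_arm --rows '[[[-0.98,0.5,0],0],[[-0.98,0.5,0],0],[[-0.98,0.5,0],0],[[-0.98,0.5,0],0],[[-0.98,0.5,0],0],[[-0.98,0.5,0],0],[[-0.98,0.5,0],0],[[-0.98,0.5,0],0],[[-0.98,0.5,0],0],[[-0.98,0.5,0],0]]'

```text
t: 2.85
eef_pos: [0.4565, 0.2491, 0.2313]
tcp_rot: [-2.08, -2.354, -0.0]
ft_force: [-0.3, 0.3, -0.1]
grip_width: 0.932
grip_force: 0.0
```

Emit:
move_arm --rows '[[[-0.98,-0.14,0],0],[[-0.98,-0.14,0],0],[[-0.98,-0.14,0],0],[[-0.98,-0.14,0],0],[[-0.98,-0.14,0],0],[[-0.98,-0.14,0],0],[[-0.98,-0.14,0],0],[[-0.98,-0.14,0],0],[[-0.98,-0.15,0],0],[[-0.5,-0.1,0],0]]'

```text
t: 4.1
eef_pos: [0.4463, -0.129, 0.2315]
tcp_rot: [2.084, 2.35, -0.001]
ft_force: [-0.6, 0.3, -0.4]
grip_width: 0.935
grip_force: 0.0
```

```bash
python3 - <<'E'
from h import *
go((.4468,-.1448,.12),G["L"])
print(robot.get_state()["qpos"].round(2))
E
```

```text
t 4.1 p [ 0.4463 -0.129   0.2315] yaw 6.85 f [-0.56  0.28 -0.45] w 79.9 gf 0.0 tilt [ 2.0e-04 -1.1e-03 -1.0e+00]
shift units [-0.392 -0.034  2.787]
shift units [ 0.002 -0.     1.675]
[-0.08  0.35  0.42  1.95 -0.18  0.88  0.56]
```

Emit:
move_arm --rows '[[[-0.39,-0.03,0.9],0],[[0,0,0.9],0],[[0,0,0.9],0],[[0,0,0.09],0],[[0,0,0],0]]'

```text
t: 4.72
eef_pos: [0.4479, -0.1423, 0.1203]
tcp_rot: [2.081, 2.352, 0.0]
ft_force: [0.3, 1.0, 0.1]
grip_width: 0.935
grip_force: 0.0
```

```bash
python3 - <<'E'
from h import *
go(G["L"])
E
```

```text
t 4.72 p [ 0.4479 -0.1423  0.1203] yaw 6.99 f [0.34 0.97 0.06] w 79.9 gf 0.0 tilt [ 8.e-04 -4.e-04 -1.e+00]
shift units [-0.058 -0.036  1.684]
```

Emit:
move_arm --rows '[[[-0.06,-0.03,0.5],0],[[0,0,0.5],0],[[0,0,0.5],0],[[0,0,0.18],0],[[0,0,0],0]]'

```text
t: 5.35
eef_pos: [0.4472, -0.1448, 0.0533]
tcp_rot: [2.081, 2.352, 0.001]
ft_force: [0.5, -0.5, 0.8]
grip_width: 0.94
grip_force: 0.0
```

```bash
python3 - <<'E'
from h import *
go(G["L"])
cv2.imwrite("pics/scene1.png",cv2.resize(optics.snapshot("scene")[130:280,130:330,::-1],None,fx=3,fy=3))
E
```

```text
t 5.35 p [ 0.4472 -0.1448  0.0533] yaw 6.98 f [ 0.51 -0.47  0.83] w 80.2 gf 0.0 tilt [ 1.4e-03 -4.0e-04 -1.0e+00]
shift units [ 0.    -0.01   0.006]
```

View pics/scene1.png

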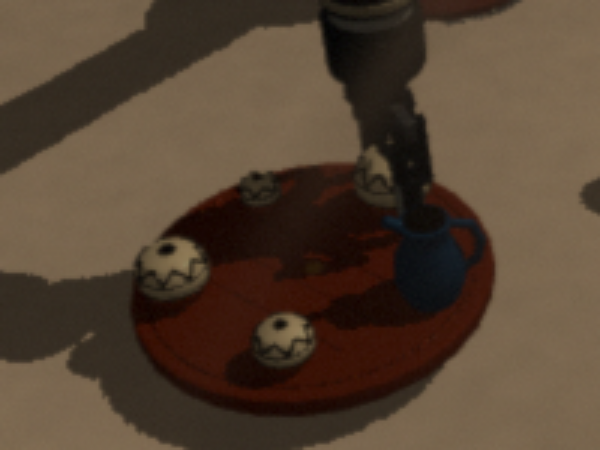

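The fingers straddle the large jar (crop 380,180) and nothing else is touched. Closing now.

Emit:
move_arm --rows '[[[0,0,0],0],[[0,0,0],0],[[0,0,0],0],[[0,0,0],0],[[0,0,0],0],[[0,0,0],0]]' --grip 58 --grip_force 20

```text
t: 6.15
eef_pos: [0.4473, -0.1447, 0.0536]
tcp_rot: [2.081, 2.351, 0.002]
ft_force: [-0.1, 0.4, 5.9]
grip_width: 0.726
grip_force: 21.0
```

Emit:
move_arm --rows '[[[0,0,-0.05],0],[[0,0,-0.1],0],[[0,0,-0.2],0],[[0,0,-0.4],0],[[0,0,-0.5],0],[[0,0,-0.5],0],[[0,0,-0.3],0],[[0,0,0],0]]'

```text
t: 7.15
eef_pos: [0.4469, -0.1446, 0.1353]
tcp_rot: [2.081, 2.351, 0.001]
ft_force: [0.1, -0.3, -2.0]
grip_width: 0.729
grip_force: 22.4
```

```bash
python3 - <<'E'
from h import *
go((*G["D0"],.1357),(*G["D0"],.06),(*G["D0"],.021))
cv2.imwrite("pics/scene2.png",cv2.resize(optics.snapshot("scene")[130:280,130:330,::-1],None,fx=3,fy=3))
E
```

```text
t 7.15 p [ 0.4469 -0.1446  0.1353] yaw 6.98 f [ 0.15 -0.35 -1.99] w 62.2 gf 22.4 tilt [ 1.7e-03 -5.0e-04 -1.0e+00]
shift units [12.568  3.159 -0.014]
shift units [ 1.000e-03 -3.000e-03  1.892e+00]
shift units [ 0.001 -0.002  0.975]
```

View pics/scene2.png

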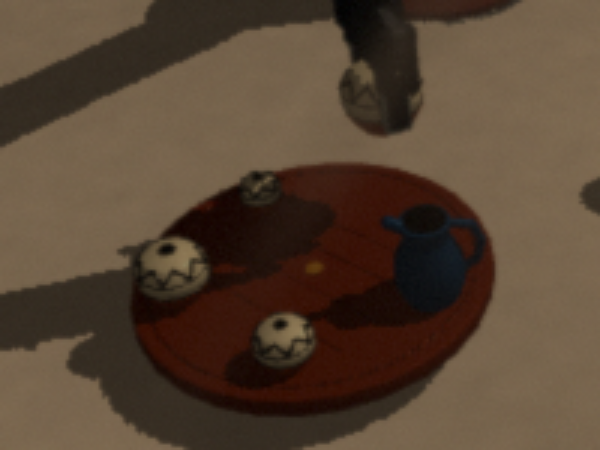

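Emit:
move_arm --rows '[[[0.5,0.13,0],0],[[0.9,0.23,0],0],[[0.96,0.24,0],0],[[0.96,0.24,0],0],[[0.96,0.24,0],0],[[0.96,0.24,0],0],[[0.96,0.24,0],0],[[0.96,0.24,0],0],[[0.96,0.24,0],0],[[0.96,0.24,0],0]]'

```text
t: 8.45
eef_pos: [0.4924, 0.228, 0.1333]
tcp_rot: [-2.082, -2.352, 0.004]
ft_force: [0.3, -0.2, -1.4]
grip_width: 0.732
grip_force: 22.4
```

Emit:
move_arm --rows '[[[0.96,0.24,0],0],[[0.96,0.24,0],0],[[0.9,0.23,0],0],[[0.65,0.17,0.3],0],[[0,0,0.6],0],[[0,0,0.5],0],[[0,0,0.2],0],[[0,0,0],0],[[0,0,0],0]]'

```text
t: 9.57
eef_pos: [0.5117, 0.3692, 0.0712]
tcp_rot: [2.082, 2.352, 0.002]
ft_force: [-0.2, -0.3, -1.7]
grip_width: 0.727
grip_force: 22.4
```

```bash
python3 - <<'E'
from h import *
go((*G["D0"],.06),(*G["D0"],.023))
E
```

```text
t 9.57 p [0.5117 0.3692 0.0712] yaw 6.95 f [-0.22 -0.29 -1.74] w 62.1 gf 22.4 tilt [ 1.2e-03  7.0e-04 -1.0e+00]
shift units [ 0.013 -0.01   0.28 ]
shift units [-0.001 -0.001  0.925]
```

Emit:
move_arm --rows '[[[0.01,-0.01,0.4],0],[[0,0,0.4],0],[[0,0,0.25],0],[[0,0,0.1],0],[[0,0,0.05],0],[[0,0,0],0]]'

```text
t: 10.32
eef_pos: [0.5109, 0.3695, 0.0227]
tcp_rot: [2.082, 2.352, 0.001]
ft_force: [-0.4, -0.6, -1.2]
grip_width: 0.731
grip_force: 22.4
```

Emit:
move_arm --rows '[[[0,0,0.012],0],[[0,0,0.012],0],[[0,0,0.012],0],[[0,0,0],0]]'

```text
t: 10.82
eef_pos: [0.5109, 0.3694, 0.0212]
tcp_rot: [2.082, 2.352, 0.001]
ft_force: [0.1, 0.1, -0.5]
grip_width: 0.727
grip_force: 22.5
```

Emit:
move_arm --rows '[[[0,0,0.012],0],[[0,0,0],0]]'

```text
t: 11.08
eef_pos: [0.5111, 0.3694, 0.0209]
tcp_rot: [2.082, 2.352, 0.001]
ft_force: [1.2, -0.7, 0.4]
grip_width: 0.728
grip_force: 22.6
```

Emit:
move_arm --rows '[[[0,0,0.01],0],[[0,0,0],0]]'

```text
t: 11.32
eef_pos: [0.511, 0.3695, 0.0208]
tcp_rot: [2.082, 2.352, 0.001]
ft_force: [0.2, -0.3, 4.5]
grip_width: 0.725
grip_force: 22.8
```

Contact is confirmed at the expected height, so I'm releasing.

Emit:
move_arm --rows '[[[0,0,-0.007],0],[[0,0,0],0]]'

```text
t: 11.58
eef_pos: [0.511, 0.3695, 0.0208]
tcp_rot: [2.082, 2.352, 0.001]
ft_force: [-0.0, -0.2, 3.9]
grip_width: 0.729
grip_force: 22.8
```

Emit:
move_arm --rows '[[[0,0,0],0],[[0,0,0],0],[[0,0,0],0]]' --grip 78

```text
t: 11.95
eef_pos: [0.5102, 0.3694, 0.02]
tcp_rot: [-2.082, -2.352, 0.001]
ft_force: [-1.0, -0.1, 0.4]
grip_width: 0.91
grip_force: 0.0
```

Emit:
move_arm --rows '[[[0,0,-0.2],0],[[0,0,-0.5],0],[[0,0,-0.8],0],[[0,0,-0.8],0],[[0,0,-0.5],0],[[0,0,0],0]]'

```text
t: 12.7
eef_pos: [0.5122, 0.3701, 0.1358]
tcp_rot: [2.082, 2.351, 0.009]
ft_force: [0.1, -0.4, -0.3]
grip_width: 0.915
grip_force: 0.0
```

```bash
python3 - <<'E'
from h import *
go((.4982,-.3252,.13),G["M"])
im=optics.snapshot("scene")
cv2.imwrite("pics/scene3.png",im[100:300,130:530,::-1].repeat(2,0).repeat(2,1))
# re-find M mouth in scene
for k,z in (("M",.09),("S",.082),("T",.074)):
    e=proj("scene",(*G[k][:2],z));x,y=e.round().astype(int);w=5
    m=np.zeros(im.shape[:2],bool);m[y-w:y+w+1,x-w:x+w+1]=im.max(2)[y-w:y+w+1,x-w:x+w+1]<75
    c,A=blob(m,e,5);print(k,e.round(1),c,A,None if c is None else onz("scene",c,z).round(4))
E
```

```text
t 12.7 p [0.5122 0.3701 0.1358] yaw 6.96 f [ 0.13 -0.42 -0.26] w 78.1 gf 0.0 tilt [ 0.005   0.0035 -1.    ]
shift units [-17.213  -2.455   0.082]
shift units [-0.005 -0.01   1.925]
M [184.9 212.8] [184.89473684 212.57894737] 19 [ 0.4975 -0.3252  0.09  ]
S [222.6 237.9] [222.8125 237.6875] 16 [ 0.5979 -0.2575  0.082 ]
T [215.1 188.7] [214.16438356 188.12328767] 73 [ 0.4067 -0.2512  0.074 ]
```

View pics/scene3.png

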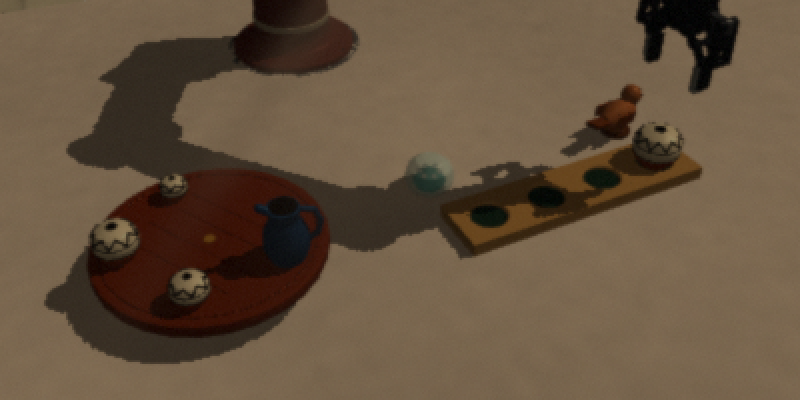

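The large jar is seated upright at crop (658,145), and the bird and paperweight are unmoved. Next is the medium jar.

Emit:
move_arm --rows '[[[-0.6,-0.1,-0.3],0],[[-0.98,-0.14,-0.3],0],[[-0.98,-0.14,0],0],[[-0.98,-0.14,0],0],[[-0.98,-0.14,0],0],[[-0.98,-0.14,0],0],[[-0.98,-0.14,0],0],[[-0.98,-0.14,0],0],[[-0.98,-0.14,0],0],[[-0.98,-0.14,0],0]]' --grip 72

```text
t: 14.0
eef_pos: [0.5007, -0.0143, 0.1564]
tcp_rot: [-2.084, -2.35, 0.003]
ft_force: [1.1, 0.0, 0.1]
grip_width: 0.845
grip_force: 0.0
```

Emit:
move_arm --rows '[[[-0.98,-0.14,0],0],[[-0.98,-0.14,0],0],[[-0.98,-0.14,0],0],[[-0.98,-0.14,0],0],[[-0.98,-0.14,0],0],[[-0.98,-0.14,0],0],[[-0.98,-0.14,0],0],[[-0.93,-0.13,0.3],0],[[0,0,0.3],0],[[0,0,0],0]]'

```text
t: 15.25
eef_pos: [0.4939, -0.3251, 0.1311]
tcp_rot: [-2.081, -2.347, 0.001]
ft_force: [1.0, -0.0, 0.1]
grip_width: 0.845
grip_force: 0.0
```

```bash
python3 - <<'E'
from h import *
go(G["M"])
E
```

```text
t 15.25 p [ 0.4939 -0.3251  0.1311] yaw 6.89 f [ 0.98 -0.01  0.1 ] w 72.1 gf 0.0 tilt [-0.0038  0.0028 -1.    ]
shift units [-0.022  0.113  1.952]
```

Emit:
move_arm --rows '[[[0,0.08,0.4],0],[[0,0,0.3],0],[[0,0,0],0]]'

```text
t: 15.62
eef_pos: [0.4987, -0.3241, 0.103]
tcp_rot: [-2.079, -2.351, 0.001]
ft_force: [-1.4, -0.1, -0.9]
grip_width: 0.842
grip_force: 0.0
```

```bash
python3 - <<'E'
from h import *
go(G["M"])
E
```

```text
t 15.62 p [ 0.4987 -0.3241  0.103 ] yaw 7.03 f [-1.42 -0.1  -0.88] w 71.9 gf 0.0 tilt [-0.0027  0.002  -1.    ]
shift units [-0.029 -0.012  1.25 ]
```

Emit:
move_arm --rows '[[[-0.03,-0.01,0.4],0],[[0,0,0.4],0],[[0,0,0.3],0],[[0,0,0.15],0],[[0,0,0],0],[[0,0,0],0]]'

```text
t: 16.38
eef_pos: [0.4993, -0.327, 0.0549]
tcp_rot: [2.082, 2.351, 0.0]
ft_force: [0.4, -0.0, 0.4]
grip_width: 0.84
grip_force: 0.0
```

Emit:
move_arm --rows '[[[0,0,0],0],[[0,0,0],0],[[0,0,0],0],[[0,0,0],0],[[0,0,0],0],[[0,0,0],0]]' --grip 48

```text
t: 17.12
eef_pos: [0.4995, -0.327, 0.0553]
tcp_rot: [2.081, 2.351, 0.001]
ft_force: [-1.6, 1.2, 6.1]
grip_width: 0.614
grip_force: 20.8
```

```bash
python3 - <<'E'
from h import *
go(G["M"])
E
```

```text
t 17.12 p [ 0.4995 -0.327   0.0553] yaw 6.97 f [-1.56  1.16  6.06] w 52.5 gf 20.8 tilt [ 1.3e-03 -6.0e-04 -1.0e+00]
shift units [ 0.048 -0.026  0.058]
```

Emit:
move_arm --rows '[[[0,0,-0.05],0],[[0,0,-0.1],0],[[0,0,-0.2],0],[[0,0,-0.5],0],[[0,0,-0.6],0],[[0,0,-0.6],0],[[0,0,-0.4],0],[[0,0,-0.15],0],[[0,0,0],0]]'

```text
t: 18.25
eef_pos: [0.4989, -0.3266, 0.1584]
tcp_rot: [-2.082, -2.352, 0.0]
ft_force: [-1.1, -0.3, -0.6]
grip_width: 0.609
grip_force: 21.3
```

```bash
python3 - <<'E'
from h import *
go((.521,.2838,.159),(.521,.2838,.06))
E
```

```text
t 18.25 p [ 0.4989 -0.3266  0.1584] yaw 6.97 f [-1.12 -0.32 -0.61] w 52.0 gf 21.3 tilt [-1.e-04  1.e-04 -1.e+00]
shift units [ 1.508e+01  2.399e+00 -1.400e-02]
shift units [-0.     0.     2.475]
```

Emit:
move_arm --rows '[[[0.5,0.08,0],0],[[0.9,0.14,0],0],[[0.97,0.155,0],0],[[0.97,0.155,0],0],[[0.97,0.155,0],0],[[0.97,0.155,0],0],[[0.97,0.155,0],0],[[0.97,0.155,0],0],[[0.97,0.155,0],0],[[0.97,0.155,0],0]]'

```text
t: 19.5
eef_pos: [0.5111, 0.047, 0.1577]
tcp_rot: [-2.079, -2.352, 0.002]
ft_force: [1.1, -0.8, -0.4]
grip_width: 0.613
grip_force: 21.3
```

Emit:
move_arm --rows '[[[0.97,0.155,0],0],[[0.97,0.155,0],0],[[0.97,0.155,0],0],[[0.97,0.155,0],0],[[0.97,0.155,0],0],[[0.9,0.14,0.2],0],[[0.2,0.03,0.5],0],[[0,0,0.7],0],[[0,0,0.6],0],[[0,0,0],0]]'

```text
t: 20.75
eef_pos: [0.5183, 0.2833, 0.0756]
tcp_rot: [-2.082, -2.35, 0.011]
ft_force: [-0.2, -0.5, -0.2]
grip_width: 0.609
grip_force: 21.4
```

```bash
python3 - <<'E'
from h import *
go((.521,.2838,.025))
E
```

```text
t 20.75 p [0.5183 0.2833 0.0756] yaw 6.92 f [-0.16 -0.46 -0.18] w 52.0 gf 21.4 tilt [-0.0067 -0.0038 -1.    ]
shift units [0.009 0.077 1.264]
```

Emit:
move_arm --rows '[[[0,0.03,0.4],0],[[0,0,0.4],0],[[0,0,0.3],0],[[0,0,0.1],0],[[0,0,0],0],[[0,0,0],0]]'

```text
t: 21.5
eef_pos: [0.5228, 0.2852, 0.0309]
tcp_rot: [2.082, 2.352, 0.002]
ft_force: [0.2, 0.7, -0.9]
grip_width: 0.612
grip_force: 21.4
```

```bash
python3 - <<'E'
from h import *
go((.521,.2838,.0223))
E
```

```text
t 21.5 p [0.5228 0.2852 0.0309] yaw 6.96 f [ 0.23  0.68 -0.9 ] w 52.3 gf 21.4 tilt [ 1.e-03  4.e-04 -1.e+00]
shift units [-0.028 -0.05   0.216]
```

Emit:
move_arm --rows '[[[-0.03,-0.04,0.1],0],[[0,0,0.06],0],[[0,0,0],0],[[0,0,0],0]]'

```text
t: 22.0
eef_pos: [0.521, 0.2837, 0.0241]
tcp_rot: [2.082, 2.352, 0.0]
ft_force: [-0.2, -0.9, -0.5]
grip_width: 0.617
grip_force: 21.4
```

Emit:
move_arm --rows '[[[0,0,0.012],0],[[0,0,0.012],0],[[0,0,0],0]]'

```text
t: 22.38
eef_pos: [0.5209, 0.2836, 0.0231]
tcp_rot: [-2.082, -2.352, 0.0]
ft_force: [0.0, 1.0, -1.2]
grip_width: 0.613
grip_force: 21.4
```

Emit:
move_arm --rows '[[[0,0,0.012],0],[[0,0,0],0]]'

```text
t: 22.62
eef_pos: [0.5209, 0.2836, 0.0226]
tcp_rot: [-2.082, -2.352, 0.0]
ft_force: [0.3, 0.4, -1.1]
grip_width: 0.612
grip_force: 21.4
```

Emit:
move_arm --rows '[[[0,0,0.008],0],[[0,0,0],0]]'

```text
t: 22.88
eef_pos: [0.5209, 0.2837, 0.0224]
tcp_rot: [-2.082, -2.352, -0.0]
ft_force: [0.6, -0.2, 0.4]
grip_width: 0.611
grip_force: 21.5
```

Emit:
move_arm --rows '[[[0,0,0.006],0],[[0,0,0],0]]'

```text
t: 23.12
eef_pos: [0.521, 0.2837, 0.0224]
tcp_rot: [-2.082, -2.352, -0.0]
ft_force: [-1.3, -0.6, 2.4]
grip_width: 0.611
grip_force: 21.6
```

Contact; releasing.

Emit:
move_arm --rows '[[[0,0,0],0],[[0,0,0],0],[[0,0,0],0]]' --grip 70

```text
t: 23.5
eef_pos: [0.521, 0.2836, 0.0219]
tcp_rot: [2.082, 2.352, -0.0]
ft_force: [0.2, 0.1, -0.4]
grip_width: 0.817
grip_force: 0.0
```

Emit:
move_arm --rows '[[[0,0,-0.2],0],[[0,0,-0.5],0],[[0,0,-0.8],0],[[0,0,-0.8],0],[[0,0,-0.8],0],[[0,0,-0.3],0],[[0,0,0],0]]'

```text
t: 24.38
eef_pos: [0.5211, 0.2838, 0.1586]
tcp_rot: [2.082, 2.352, 0.002]
ft_force: [-0.4, 0.1, -0.2]
grip_width: 0.825
grip_force: 0.0
```

```bash
python3 - <<'E'
from h import *
go((*G["S"][:2],.16),G["S"])
im=optics.snapshot("scene")
for k,z in (("S",.082),("T",.074)):
    e=proj("scene",(*G[k][:2],z));x,y=e.round().astype(int);w=5
    m=np.zeros(im.shape[:2],bool);m[y-w:y+w+1,x-w:x+w+1]=im.max(2)[y-w:y+w+1,x-w:x+w+1]<75
    c,A=blob(m,e,5);print(k,e.round(1),c,A,None if c is None else onz("scene",c,z).round(4))
cv2.imwrite("pics/scene4.png",im[100:300,130:530,::-1].repeat(2,0).repeat(2,1))
E
```

```text
t 24.38 p [0.5211 0.2838 0.1586] yaw 6.97 f [-0.4   0.09 -0.25] w 70.4 gf 0.0 tilt [ 1.e-03  8.e-04 -1.e+00]
shift units [-13.679   0.271  -0.044]
shift units [-2.000e-03 -3.000e-03  2.675e+00]
S [222.6 237.9] [222.73333333 237.6       ] 15 [ 0.5976 -0.2576  0.082 ]
T [215.1 188.7] [213.18644068 188.88135593] 59 [ 0.409  -0.2539  0.074 ]
```

View pics/scene4.png

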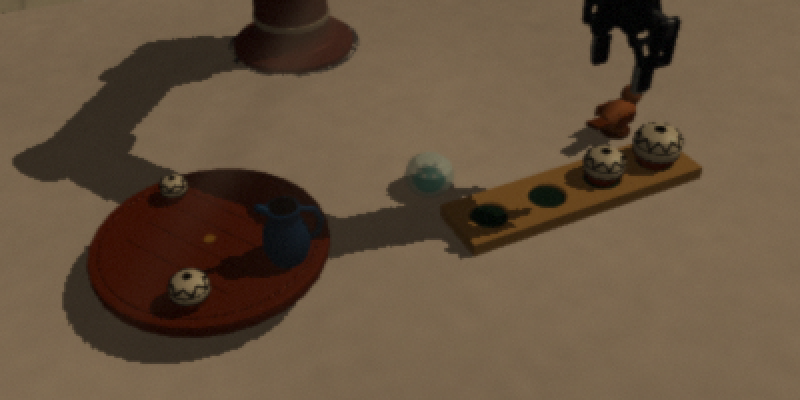

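The medium jar is seated at crop (604,165), and the remaining jars haven't moved. Next is the small jar.

Emit:
move_arm --rows '[[[-0.6,0.01,0],0],[[-0.98,0.02,0],0],[[-0.98,0.02,0],0],[[-0.98,0.02,0],0],[[-0.98,0.02,0],0],[[-0.98,0.02,0],0],[[-0.98,0.02,0],0],[[-0.98,0.02,0],0],[[-0.98,0.02,0],0],[[-0.98,0.02,0],0]]' --grip 62

```text
t: 25.68
eef_pos: [0.5732, -0.0904, 0.1562]
tcp_rot: [-2.08, -2.35, 0.003]
ft_force: [0.5, 0.3, 0.2]
grip_width: 0.725
grip_force: 0.0
```

Emit:
move_arm --rows '[[[-0.98,0.02,0],0],[[-0.98,0.02,0],0],[[-0.98,0.02,0],0],[[-0.98,0.02,0],0],[[-0.34,0.01,0],0],[[0,0,0.5],0],[[0,0,0.5],0],[[0,0,0.3],0],[[0,0,0],0],[[0,0,0],0]]'

```text
t: 26.92
eef_pos: [0.5989, -0.2581, 0.1067]
tcp_rot: [2.081, 2.352, 0.001]
ft_force: [-0.6, -0.1, 1.0]
grip_width: 0.729
grip_force: 0.0
```

```bash
python3 - <<'E'
from h import *
go(G["S"])
E
```

```text
t 26.93 p [ 0.5989 -0.2581  0.1067] yaw 6.99 f [-0.57 -0.08  1.  ] w 62.3 gf 0.0 tilt [ 1.e-03 -4.e-04 -1.e+00]
shift units [ 0.004 -0.016  1.341]
```

Emit:
move_arm --rows '[[[0,-0.02,0.4],0],[[0,0,0.4],0],[[0,0,0.35],0],[[0,0,0.17],0],[[0,0,0],0],[[0,0,0],0]]'

```text
t: 27.68
eef_pos: [0.598, -0.2586, 0.0537]
tcp_rot: [2.082, 2.351, 0.0]
ft_force: [-0.2, -0.2, 0.6]
grip_width: 0.73
grip_force: 0.0
```

Emit:
move_arm --rows '[[[0,0,0],0],[[0,0,0],0],[[0,0,0],0],[[0,0,0],0],[[0,0,0],0],[[0,0,0],0]]' --grip 38

```text
t: 28.42
eef_pos: [0.5981, -0.2586, 0.0542]
tcp_rot: [2.081, 2.351, 0.001]
ft_force: [-1.6, 0.8, 5.4]
grip_width: 0.495
grip_force: 20.4
```

```bash
python3 - <<'E'
from h import *
go(G["S"])
E
```

```text
t 28.43 p [ 0.5981 -0.2586  0.0542] yaw 6.97 f [-1.62  0.78  5.42] w 42.3 gf 20.4 tilt [ 1.4e-03 -6.0e-04 -1.0e+00]
shift units [0.013 0.006 0.03 ]
```

Held at 42 mm, so the placing height is 0.0542 − 0.033 = 0.0212.

Emit:
move_arm --rows '[[[0,0,-0.05],0],[[0,0,-0.1],0],[[0,0,-0.2],0],[[0,0,-0.5],0],[[0,0,-0.6],0],[[0,0,-0.6],0],[[0,0,-0.4],0],[[0,0,-0.2],0],[[0,0,0],0]]'

```text
t: 29.55
eef_pos: [0.5977, -0.2583, 0.1597]
tcp_rot: [2.082, 2.352, 0.0]
ft_force: [-0.5, -0.5, -0.3]
grip_width: 0.494
grip_force: 20.4
```

```bash
python3 - <<'E'
from h import *
go((.5316,.2005,.16),(.5316,.2005,.0212))
E
```

```text
t 29.55 p [ 0.5977 -0.2583  0.1597] yaw 6.97 f [-0.53 -0.52 -0.31] w 42.2 gf 20.4 tilt [ 5.e-04 -2.e-04 -1.e+00]
shift units [ 1.1585e+01 -2.4900e-01 -1.1000e-02]
shift units [ 1.00e-03 -2.00e-03  3.47e+00]
```

Emit:
move_arm --rows '[[[0.5,-0.01,0],0],[[0.9,-0.02,0],0],[[0.97,-0.02,0],0],[[0.97,-0.02,0],0],[[0.97,-0.02,0],0],[[0.97,-0.02,0],0],[[0.97,-0.02,0],0],[[0.97,-0.02,0],0],[[0.97,-0.02,0],0],[[0.97,-0.02,0],0]]'

```text
t: 30.8
eef_pos: [0.5438, 0.1073, 0.1584]
tcp_rot: [-2.079, -2.352, 0.002]
ft_force: [0.1, 0.6, -0.6]
grip_width: 0.495
grip_force: 20.4
```

Emit:
move_arm --rows '[[[0.97,-0.02,0],0],[[0.97,-0.02,0],0],[[0.48,-0.01,0.1],0],[[0,0,0.5],0],[[0,0,0.8],0],[[0,0,0.7],0],[[0,0,0.5],0],[[0,0,0.2],0],[[0,0,0],0],[[0,0,0],0]]'

```text
t: 32.05
eef_pos: [0.5325, 0.2003, 0.048]
tcp_rot: [2.082, 2.351, 0.002]
ft_force: [-0.4, -0.2, -0.0]
grip_width: 0.495
grip_force: 20.5
```

```bash
python3 - <<'E'
from h import *
go((.5316,.2005,.0212))
E
```

```text
t 32.05 p [0.5325 0.2003 0.048 ] yaw 6.96 f [-0.4  -0.21 -0.04] w 42.2 gf 20.5 tilt [ 1.5e-03  3.0e-04 -1.0e+00]
shift units [ 0.007 -0.023  0.671]
```

Emit:
move_arm --rows '[[[0,-0.02,0.3],0],[[0,0,0.2],0],[[0,0,0.1],0],[[0,0,0],0],[[0,0,0],0]]'

```text
t: 32.67
eef_pos: [0.5313, 0.2003, 0.0234]
tcp_rot: [2.082, 2.352, 0.0]
ft_force: [-0.3, -0.2, -0.8]
grip_width: 0.496
grip_force: 20.5
```

Emit:
move_arm --rows '[[[0,0,0.012],0],[[0,0,0.012],0],[[0,0,0.012],0],[[0,0,0],0]]'

```text
t: 33.17
eef_pos: [0.5311, 0.2002, 0.0218]
tcp_rot: [-2.082, -2.352, 0.0]
ft_force: [-0.3, 1.1, -0.8]
grip_width: 0.494
grip_force: 20.5
```

Emit:
move_arm --rows '[[[0,0,0.01],0],[[0,0,0],0]]'

```text
t: 33.42
eef_pos: [0.5311, 0.2002, 0.0214]
tcp_rot: [-2.082, -2.352, 0.0]
ft_force: [0.0, -0.4, -0.3]
grip_width: 0.493
grip_force: 20.5
```

Emit:
move_arm --rows '[[[0,0,0.008],0],[[0,0,0],0]]'

```text
t: 33.67
eef_pos: [0.5311, 0.2002, 0.0212]
tcp_rot: [-2.082, -2.352, -0.0]
ft_force: [0.5, 0.1, 1.2]
grip_width: 0.492
grip_force: 20.5
```

Contact; releasing.

Emit:
move_arm --rows '[[[0,0,0.003],0],[[0,0,0],0]]'

```text
t: 33.92
eef_pos: [0.5311, 0.2002, 0.0212]
tcp_rot: [-2.082, -2.352, -0.0]
ft_force: [-0.7, -0.2, 2.7]
grip_width: 0.495
grip_force: 20.7
```

Emit:
move_arm --rows '[[[0,0,0],0],[[0,0,0],0],[[0,0,0],0]]' --grip 60

```text
t: 34.3
eef_pos: [0.5311, 0.2003, 0.0208]
tcp_rot: [2.082, 2.352, -0.0]
ft_force: [-0.9, 0.8, -0.0]
grip_width: 0.7
grip_force: 0.0
```

Emit:
move_arm --rows '[[[0,0,-0.2],0],[[0,0,-0.5],0],[[0,0,-0.8],0],[[0,0,-0.8],0],[[0,0,-0.8],0],[[0,0,-0.3],0],[[0,0,0],0]]'

```text
t: 35.17
eef_pos: [0.5313, 0.2004, 0.1575]
tcp_rot: [2.082, 2.352, 0.002]
ft_force: [-0.2, -0.3, 0.2]
grip_width: 0.705
grip_force: 0.0
```

```bash
python3 - <<'E'
from h import *
go((*G["T"][:2],.16),G["T"])
im=optics.snapshot("scene");tp=optics.snapshot("top")
a=im[100:300,130:530,::-1].repeat(2,0).repeat(2,1)[:,:]
cv2.imwrite("pics/scene5.png",a)
for n,I in(("scene",im),("top",tp)):
    e=proj(n,(*G["T"][:2],.074));x,y=e.round().astype(int);w=6
    g=I.max(2).astype(int)
    m=np.zeros(g.shape,bool);m[y-w:y+w+1,x-w:x+w+1]=g[y-w:y+w+1,x-w:x+w+1]>110
    c,A=blob(m,e,5);print(n,e.round(1),c,A,None if c is None else onz(n,c,.066).round(4)); print(g[y-4:y+5,x-4:x+5])
E
```

```text
t 35.17 p [0.5313 0.2004 0.1575] yaw 6.97 f [-0.24 -0.33  0.2 ] w 60.2 gf 0.0 tilt [ 1.1e-03  6.0e-04 -1.0e+00]
shift units [-10.79   -4.379  -0.073]
shift units [-1.000e-03 -3.000e-03  2.712e+00]
scene [215.1 188.7] [214.32758621 184.84482759] 58 [ 0.382  -0.2489  0.066 ]
[[121 123 122 123 124 122 122 123 121]
 [120 121 117 111 111 115 114 112 108]
 [117 111  78  51  44  60  67  56  49]
 [107  77  56  36  18  22  41  51  50]
 [ 55  54  54  32  18  25  40  54  57]
 [ 52  57  57  50  46  54  57  59  56]
 [ 51  56  59  59  59  61  59  58  57]
 [ 33  42  54  62  61  59  41  40  42]
 [ 31  31  34  55  60  43  35  33  31]]
top [438.8 234.6] None 0 None
[[89 91 91 91 91 91 84 64 51]
 [91 92 92 88 87 92 91 84 67]
 [93 94 84 66 64 80 91 91 85]
 [94 95 75 38 34 59 84 91 85]
 [94 95 75 38 35 54 81 91 79]
 [93 94 86 68 66 78 87 92 73]
 [87 93 93 89 89 92 92 90 70]
 [77 92 92 91 92 91 91 86 64]
 [59 83 90 86 79 76 75 65 53]]
```

View pics/scene5.png

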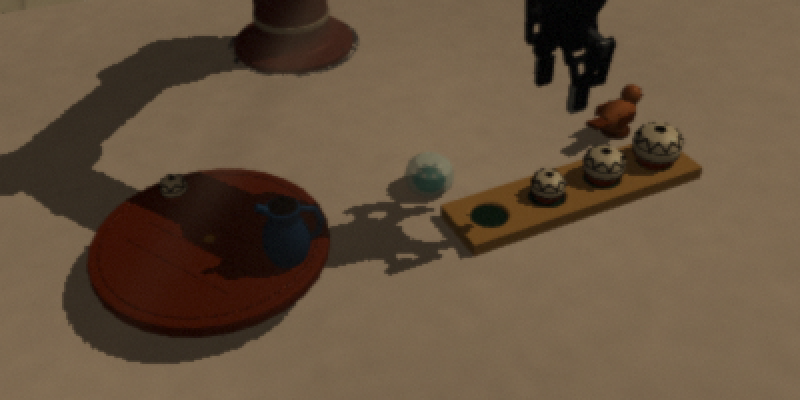

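The small jar is seated at crop (547,188). The tiny jar is where it started (top mouth about (438.6,234)), so I'm going for it.

Emit:
move_arm --rows '[[[-0.5,-0.2,0],0],[[-0.96,-0.39,0],0],[[-0.96,-0.39,0],0],[[-0.96,-0.39,0],0],[[-0.96,-0.39,0],0],[[-0.96,-0.39,0],0],[[-0.96,-0.39,0],0],[[-0.96,-0.39,0],0],[[-0.96,-0.39,0],0],[[-0.96,-0.39,0],0]]' --grip 54

```text
t: 36.52
eef_pos: [0.4257, -0.1828, 0.1564]
tcp_rot: [-2.083, -2.349, 0.002]
ft_force: [0.9, -0.3, 0.7]
grip_width: 0.631
grip_force: 0.0
```

Emit:
move_arm --rows '[[[-0.96,-0.39,0],0],[[-0.69,-0.28,0],0],[[0,0,0.5],0],[[0,0,0.5],0],[[0,0,0.3],0],[[0,0,0],0],[[0,0,0],0]]'

```text
t: 37.4
eef_pos: [0.4095, -0.2498, 0.1054]
tcp_rot: [2.082, 2.351, -0.0]
ft_force: [-0.4, 0.1, -0.7]
grip_width: 0.632
grip_force: 0.0
```

```bash
python3 - <<'E'
from h import *
go(G["T"])
E
```

```text
t 37.4 p [ 0.4095 -0.2498  0.1054] yaw 6.95 f [-0.42  0.06 -0.7 ] w 54.0 gf 0.0 tilt [ 4.e-04 -6.e-04 -1.e+00]
shift units [0.013 0.008 1.347]
```

Emit:
move_arm --rows '[[[0.01,0.01,0.4],0],[[0,0,0.4],0],[[0,0,0.35],0],[[0,0,0.19],0],[[0,0,0],0],[[0,0,0],0]]'

```text
t: 38.15
eef_pos: [0.4102, -0.2492, 0.0518]
tcp_rot: [2.082, 2.352, 0.0]
ft_force: [0.6, -1.1, 0.5]
grip_width: 0.63
grip_force: 0.0
```

Emit:
move_arm --rows '[[[0,0,0],0],[[0,0,0],0],[[0,0,0],0],[[0,0,0],0],[[0,0,0],0],[[0,0,0],0]]' --grip 28

```text
t: 38.9
eef_pos: [0.4102, -0.2492, 0.052]
tcp_rot: [2.082, 2.351, 0.001]
ft_force: [-0.1, 1.2, 5.9]
grip_width: 0.375
grip_force: 19.7
```

```bash
python3 - <<'E'
from h import *
go(G["T"])
E
```

```text
t 38.9 p [ 0.4102 -0.2492  0.052 ] yaw 6.96 f [-0.14  1.23  5.92] w 32.0 gf 19.7 tilt [ 9.e-04 -4.e-04 -1.e+00]
shift units [-0.002 -0.01   0.012]
```

Placing height is 0.052 − 0.033 = 0.019.

Emit:
move_arm --rows '[[[0,0,-0.05],0],[[0,0,-0.1],0],[[0,0,-0.2],0],[[0,0,-0.5],0],[[0,0,-0.6],0],[[0,0,-0.6],0],[[0,0,-0.4],0],[[0,0,-0.2],0],[[0,0,0],0]]'

```text
t: 40.02
eef_pos: [0.41, -0.249, 0.1578]
tcp_rot: [2.082, 2.352, 0.0]
ft_force: [-0.3, -0.2, -0.2]
grip_width: 0.377
grip_force: 20.0
```

```bash
python3 - <<'E'
from h import *
go((.5416,.1165,.16),(.5416,.1165,.019))
E
```

```text
t 40.02 p [ 0.41   -0.249   0.1578] yaw 6.97 f [-0.26 -0.24 -0.22] w 32.2 gf 20.0 tilt [ 7.e-04 -4.e-04 -1.e+00]
shift units [ 8.671  4.374 -0.057]
shift units [ 2.000e-03 -2.000e-03  3.525e+00]
```

Emit:
move_arm --rows '[[[0.47,0.24,0],0],[[0.9,0.45,0],0],[[0.9,0.45,0],0],[[0.9,0.45,0],0],[[0.9,0.45,0],0],[[0.9,0.45,0],0],[[0.9,0.45,0],0],[[0.9,0.45,0],0],[[0.9,0.46,0],0],[[0.9,0.46,0],0]]'

```text
t: 41.28
eef_pos: [0.5392, 0.1134, 0.1563]
tcp_rot: [-2.082, -2.351, 0.003]
ft_force: [0.4, 0.5, -0.0]
grip_width: 0.374
grip_force: 20.0
```

Emit:
move_arm --rows '[[[0.1,0.06,0.1],0],[[0,0,0.5],0],[[0,0,0.8],0],[[0,0,0.7],0],[[0,0,0.5],0],[[0,0,0.2],0],[[0,0,0],0],[[0,0,0],0]]'

```text
t: 42.28
eef_pos: [0.5419, 0.1162, 0.0461]
tcp_rot: [2.082, 2.351, 0.001]
ft_force: [1.0, 0.1, -0.5]
grip_width: 0.374
grip_force: 20.0
```

```bash
python3 - <<'E'
from h import *
go((.5416,.1165,.019))
E
```

```text
t 42.27 p [0.5419 0.1162 0.0461] yaw 6.94 f [ 1.01  0.11 -0.52] w 31.9 gf 20.0 tilt [ 1.3e-03  1.0e-04 -1.0e+00]
shift units [ 0.008 -0.008  0.678]
```

Emit:
move_arm --rows '[[[0,-0.01,0.3],0],[[0,0,0.2],0],[[0,0,0.1],0],[[0,0,0],0],[[0,0,0],0]]'

```text
t: 42.9
eef_pos: [0.5411, 0.1164, 0.0215]
tcp_rot: [2.082, 2.352, 0.0]
ft_force: [-0.6, 0.3, -0.4]
grip_width: 0.374
grip_force: 20.0
```

Emit:
move_arm --rows '[[[0,0,0.012],0],[[0,0,0.012],0],[[0,0,0.012],0],[[0,0,0],0]]'

```text
t: 43.4
eef_pos: [0.5409, 0.1164, 0.02]
tcp_rot: [-2.082, -2.352, 0.0]
ft_force: [0.8, 0.5, -0.3]
grip_width: 0.374
grip_force: 20.0
```

Emit:
move_arm --rows '[[[0,0,0.012],0],[[0,0,0],0]]'

```text
t: 43.65
eef_pos: [0.5409, 0.1164, 0.0194]
tcp_rot: [-2.082, -2.352, 0.0]
ft_force: [0.3, -0.9, -0.7]
grip_width: 0.379
grip_force: 20.0
```

Emit:
move_arm --rows '[[[0,0,0.01],0],[[0,0,0],0]]'

```text
t: 43.9
eef_pos: [0.541, 0.1164, 0.0191]
tcp_rot: [-2.082, -2.352, -0.0]
ft_force: [0.6, -0.6, 0.4]
grip_width: 0.376
grip_force: 20.0
```

Emit:
move_arm --rows '[[[0,0,0.006],0],[[0,0,0],0]]'

```text
t: 44.15
eef_pos: [0.541, 0.1164, 0.0191]
tcp_rot: [2.083, 2.352, 0.0]
ft_force: [-0.7, 0.3, 3.0]
grip_width: 0.374
grip_force: 20.2
```

Contact; releasing and lifting clear.

Emit:
move_arm --rows '[[[0,0,0],0],[[0,0,0],0],[[0,0,0],0]]' --grip 54

```text
t: 44.52
eef_pos: [0.5409, 0.1164, 0.0187]
tcp_rot: [-2.082, -2.352, 0.0]
ft_force: [0.5, 0.0, -0.5]
grip_width: 0.634
grip_force: 0.0
```

Emit:
move_arm --rows '[[[0,0,-0.2],0],[[0,0,-0.5],0],[[0,0,-0.8],0],[[0,0,-0.8],0],[[0,0,-0.8],0],[[0,0,-0.8],0],[[-0.5,0,-0.4],0],[[-0.9,0,0],0],[[-0.5,0,0],0],[[0,0,0],0]]'

```text
t: 45.78
eef_pos: [0.5499, 0.0382, 0.1905]
tcp_rot: [-2.088, -2.347, 0.002]
ft_force: [-0.1, 0.2, 0.0]
grip_width: 0.63
grip_force: 0.0
```

```bash
python3 - <<'E'
from h import *
go()
a=optics.snapshot("scene")[130:230,310:510,::-1];b=optics.snapshot("top")[140:270,130:330,::-1]
cv2.imwrite("pics/end.png",np.vstack([cv2.resize(a,None,fx=2.5,fy=2.5,interpolation=2),cv2.resize(b,None,fx=2.5,fy=2.5,interpolation=2)]))
E
```

```text
t 45.77 p [0.5499 0.0382 0.1905] yaw 6.68 f [-0.09  0.15  0.01] w 53.8 gf 0.0 tilt [-0.001 -0.001 -1.   ]
```

View pics/end.png

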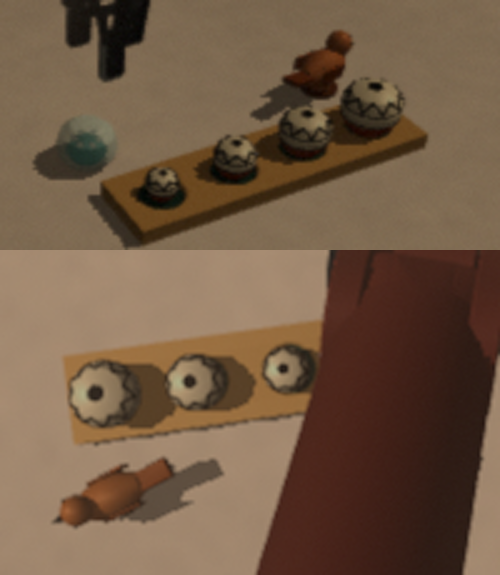

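All four jars stand upright in their dimples, largest by the bird and tiny at the other end. The bird and paperweight are unmoved. Handing in.

```bash
python3 -c "
from plant import sign_off
print(sign_off())"
```

```text
the job is handed in; nothing more can be done
None
```

The four jars are in the tray dimples in size order, biggest by the bird, all upright and released, and the job was handed in at about 46 s; the sign-off returned no verdict.

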